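# Park the reagent bottle in its railed bay

## Robot

A 7-joint arm with a two-finger parallel gripper is mounted at the origin on a cart in front of the work surface, level with it; the furniture and walls round the work are solid. World frame = base frame: x ahead of the robot, y to its left, z up, the work surface at z = 0. Lengths are in m, angles in rad, forces in N, time in s.
With the tool pointing down it reaches from about 0.4 to 0.875 m from the base axis. Payload 6.5 kg.
Tool frame: the origin (TCP) lies at the very end of the fingers, on their centre line; the grasp point (between the pads) lies env.grip_point_offset behind it (env.grip_point_offset is the distance from the TCP to the grasp point, in m); z points along the fingers, y is the direction in which the jaws open and shut (so a half turn about z gives the same grasp; the last joint's range is limited). The gripper opens to 85 mm and grips with 20 to 120 N. Pads are 22 mm wide; open, the fingers measure 114 mm over their backs; the gripper's body (76 mm by 85 mm) begins 54 mm behind the grasp point. The pads swing forward as they close: fully open they stand 13 mm farther back than shut.
Start: joints at [-1.398, 0.536, -0.004, 1.538, 0.003, 1.067, -0.071], TCP at [0.154, 0.632, 0.231] pointing down, gripper open.
Joint ranges: [-2.7, 2.7], [-0.37, 2.16], [-1.27, 1.26], [0.24, 2.4], [-1.31, 4.45], [0.19, 1.91], [-2.76, 2.76]. Speed limits (rad/s): [2.39, 2.39, 3.14, 3.14, 3.14, 3.14, 3.14].

## Interface

Orientations are given as a unit quaternion [x, y, z, w].
In Python, from workcell import env gives the robot as it stands.
- The arm moves only by the shell command python3 -m inch 'ROWS' [FORCE]. ROWS is JSON, a list of rows, each an object with "claw": the closure, from 0 (fully open) to 1 (shut); "travel": the shift along the tool's x, y, z in units of 40 mm (1.0 is 40 mm), a list of three; "dr": the turn, a rotation vector about the tool's x, y, z in units of 6 degrees (1.0 is 6 degrees), a list of three. A call has 1 to 20 rows; each row is the pose to reach, as a shift and turn from the pose commanded when the call began, along the tool's axes at that moment; what a row does not reach only later rows make up. A row lasts 1/8 s, in which the tool goes at most 62.5 mm and 10.7 degrees, less where a joint would pass 70% of its speed; a pose out of reach is approached as far as the arm can. A call with a gripper value outside its range is refused whole. The fingers move at their own pace and stop on an object; FORCE is the grip in N (left out, the last holds). Time passes only in rows, so rows that repeat a pose let the fingers close. It gives the time, the measured TCP pose, the force and the opening at its end, in the units of the state.
- env.sense(): the state, without advancing time (a new reading comes with each control period).
- env.read_camera(name): name is "scene" or "top"; returns the picture (420x560x3 uint8, blue, green, red); there is no depth.
- env.calibration(name): a dict with "intrinsics" (3x3 intrinsics, pixels), "k1" (the pictures are not rectified: a ray, as slopes to the right and down, at radius r is drawn at 1 + k1 r^2 times it, then the intrinsics apply), "cam_to_world" (4x4, takes a point from camera to world coordinates). Camera axes: x right, y down, z forward; pixel columns grow to the right and rows downward; lengths in m; the calibration is good to about 2 mm. A picture is of the moment at which its call begins. calibration takes no time and is no camera call.
- env.sign_off(): hands the job in, once; it reports no verdict.
The state is a dict: "t": time; "joints": joint angles; "qd": joint speeds; "joint_efforts": joint torques, N m; "position": TCP position; "ee_rot": TCP orientation; "wrist_force": force on the tool from outside, world axes, zero at the start; "wrist_torque": the same for the moment, N m; "gripper_width": opening from 0.0 (shut) to 1.0 (fully open).
Only numpy, scipy, OpenCV 4.12 (cv2) and the standard library are available. Lean on these libraries where they do the work, as an engineer would, in place of code of your own. Each camera call takes 0.05 s, during which the arm holds its last target. There are 200 camera calls.

## Task

Park the tall amber reagent bottle in the low-railed bay: push it low down so that it slides upright along the worktop, without tipping or lifting it, in between the rails until it has pressed the sprung pad at the back in by about 3 mm, but never so hard that the pad is driven to the end of its travel. Let go of the bottle, then swing the short gate bar shut across the mouth behind it. Leave the timer, the beaker and the vial where they are.

Things in the scene. Friction and masses are not known exactly. Their poses are not given: they have to be found in the camera images.
- bottle_center (a point): Centre, half-way up (116 mm above its base), of the tall amber glass bottle with a black cap: 102 mm across up to about 180 mm, 232 mm tall, 0.65 to 0.95 kg, too wide to grasp. z up when upright. Pushed 25 to 45 mm above the worktop it slides (2 to 9 N, differing from run to run, more if the fingers bear down on it); higher up it topples. Never push its upper half.
- reagent_bottle: The same bottle; origin at the centre of its underside.
- bay: Fixed aluminium parking bay, open towards the robot. Origin on the worktop in the middle of the mouth; +x runs into the bay, +y to its left. Two rails, 22 mm high, 12 mm thick, from x = -8 to 175 mm, inner faces at y = +-59 mm; the bottle slides on the worktop between them. A post 15 mm across at x = -8, y = 71 mm carries the gate. From x = 150 mm on lies a 5 mm plate.
- backstop: Grey end block of the bay's stop, 190 mm in from the mouth, axes as the bay's, origin at worktop level. Before it a black-faced pad, 76 mm wide, 25 to 55 mm above the worktop. Its free face lies 105 to 135 mm in from the mouth, set differently each time and not reported: feel for it. It is sprung, 2 N per mm, travel 6 mm; over 14 N is too much. It stays in touch when the bottle is let go.
- gate (a joint): Angle (rad) of the gate bar about an upright hinge at x = -8, y = 71 mm in the bay's frame. 0 = shut: it points along the bay's -y, across the mouth; at pi/2 it points along the bay's -x, to the robot; it starts at 2.0 to 2.4, swung out to the left; end stop at 2.5. Light hinge, stays where it is left; shutting turns it anticlockwise seen from above.
- gate_tip (a point): Axis of the black upright peg (14 mm across, from 24 to 46 mm above the worktop) at the free end of the gate bar, 84 mm from the hinge, 31 mm above the worktop. The steel bar is 90 mm long, 9 mm thick and 14 mm high (24 to 38 mm above the worktop); it can be pushed by its side.
- timer_center (a point): Centre of the flat white bench timer, 71 x 67 x 19 mm, a bystander.
- beaker_center (a point): Centre of the small glass beaker, 54 mm across, 67 mm tall, a bystander.
- vial_center (a point): Centre of the capped sample vial, 27 mm across, 56 mm tall, a bystander.

How it is judged:
On the way, in this order (a step that is already met when the one before it is completed fails the run):
1. the bottle stands between the rails and presses the pad of the back stop in (more than 4 N) (x of bottle_center in the frame of bay above 0.05 m and y of bottle_center in the frame of bay between -0.012 and 0.012 m and contact force between reagent_bottle and backstop above 4 N), for 0.2 s.
2. the gate bar is shut behind the bottle (value of joint gate below 0.15 rad), for 0.2 s.
At the end, for the whole second after the job is handed in: The bottle stands upright (within 0.08 rad) and still on the worktop between the rails, its axis within 12 mm of the bay's centre line and more than 50 mm in from the mouth, still bearing on the back stop's pad (more than 1 N), and the gate is shut to within 0.15 rad (x of bottle_center in the frame of bay above 0.05 m and y of bottle_center in the frame of bay between -0.012 and 0.012 m and contact force between reagent_bottle and backstop above 1 N and angle between bottle_center's own z axis and vertical below 0.08 rad and height (world z) of reagent_bottle below 0.006 m and linear speed of reagent_bottle below 0.01 m/s and value of joint gate below 0.15 rad); the robot touches nothing.
It fails at once if the bottle tips by more than 0.2 rad (angle between bottle_center's own z axis and vertical above 0.2 rad).
It fails at once if the bottle is lifted by more than 12 mm (height (world z) of reagent_bottle above 0.012 m).
It fails at once if the bottle presses the back stop with more than 14 N (contact force between reagent_bottle and backstop above 14 N).
It fails at once if the fingers push the bottle by its upper half (contact force between the fingers and reagent_bottle above 0.5 N and height (world z) of the grasp point above 0.116 m).
It fails at once if the timer, the beaker or the vial is moved by more than 15 mm (distance of any of timer_center, beaker_center, vial_center from where it was at the start of the episode above 0.015 m).
It also fails if it takes over 72 s, if anything falls off the work surface, if the arm or the gripper's body presses on something with over 40 N, if the wrist force passes 120 N, or if a joint passes its speed limit or range.

## Working session

There is one attempt and no reset: what is moved stays moved. The work goes in short steps, Python scripts to look and compute and a shell command to move; the robot and the scene stay as the last step left them, time stands still between calls to the robot, and variables do not carry over. Pictures are saved under pics/ and viewed, about 8 in all and at most 12, crops included, and the job is handed in when it is done.

```bash
mkdir -p pics; ls; cat > h.py <<'E'
import numpy as np, cv2
from workcell import env
def ray(cam,u,v):
    c=env.calibration(cam);K=np.array(c["intrinsics"]);T=np.array(c["cam_to_world"]);k=c["k1"]
    d=np.array([(u-K[0,2])/K[0,0],(v-K[1,2])/K[1,1]]);p=d.copy()
    for _ in range(20):p=d/(1+k*(p@p))
    return T[:3,3],T[:3,:3]@np.array([p[0],p[1],1])
def pt(cam,u,v,z):
    o,d=ray(cam,u,v);return o+d*(z-o[2])/d[2]
def proj(cam,P):
    c=env.calibration(cam);K=np.array(c["intrinsics"]);T=np.array(c["cam_to_world"])
    q=T[:3,:3].T@(np.array(P)-T[:3,3]);p=q[:2]/q[2];p=p*(1+c["k1"]*(p@p));return p*[K[0,0],K[1,1]]+K[:2,2]
E
python3 - <<'E'
from h import *
for n in("scene","top"):
    cv2.imwrite(f"pics/{n}0.png",env.read_camera(n));c=env.calibration(n);print(n,np.round(c["cam_to_world"],3),np.round(c["intrinsics"],1),c["k1"])
print(env.sense(),env.grip_point_offset)
E
```

```text
pics
scene [[-0.303  0.805 -0.51   1.137]
 [ 0.953  0.259 -0.157  0.189]
 [ 0.005 -0.534 -0.846  0.973]
 [ 0.     0.     0.     1.   ]] [[546.3   0.  274.9]
 [  0.  546.3 209.3]
 [  0.    0.    1. ]] -0.05287290636745255
top [[ 0.019 -0.998  0.065  0.537]
 [-1.    -0.018  0.009  0.027]
 [-0.008 -0.065 -0.998  1.015]
 [ 0.     0.     0.     1.   ]] [[445.2   0.  286.2]
 [  0.  445.2 215.2]
 [  0.    0.    1. ]] -0.08437195519240842
{'t': 0.1, 'joints': array([-1.39819186,  0.53708197, -0.00442547,  1.53875334,  0.00259411,
        1.0672962 , -0.07119769]), 'qd': array([ 0.00034901, -0.00066389, -0.00034393, -0.00159545, -0.00024567,
       -0.00151072, -0.00057042]), 'joint_efforts': array([ 3.29908413e-03, -5.84568679e+01,  1.05215617e+00, -2.59775126e+01,
        1.26406137e-02,  4.64062803e-03,  4.70858552e-08]), 'position': array([0.15363932, 0.63100889, 0.23051447]), 'ee_rot': array([ 1.19088979e-01,  9.92883290e-01, -7.65819984e-04, -3.38901300e-05]), 'wrist_force': array([-0.0823307 , -0.33158068,  0.1905829 ]), 'wrist_torque': array([-0.0527037 , -0.0151908 , -0.01780825]), 'gripper_width': 0.9982838212213929} 0.0187
```

View pics/top0.png

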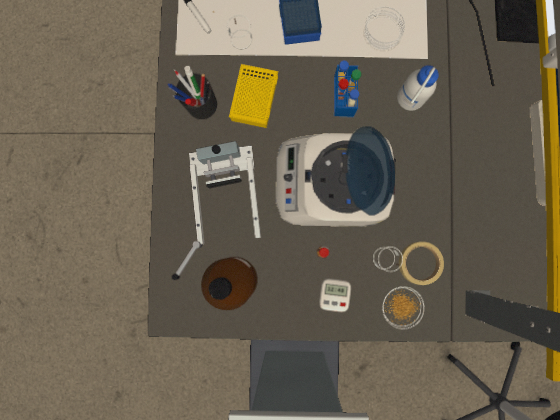

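View pics/scene0.png

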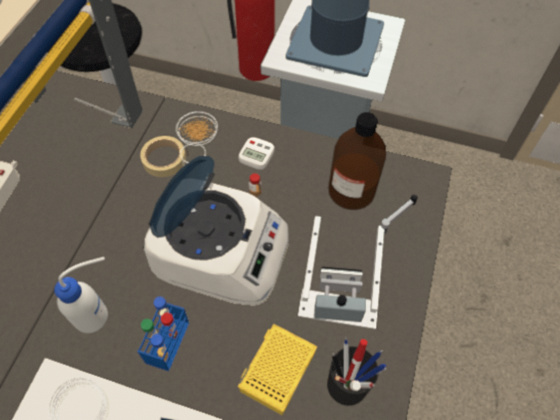

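Top view: the bay is at about (225,190) with its mouth facing down, the gate's hinge is at (197,243) and its peg at (176,277). The bottle is at (229,284) with its cap at (220,288), the timer at (336,296), the vial at (323,252) and the beaker probably at (388,258). I'll enlarge the bay and bottle to get exact pixels.

```bash
python3 - <<'E'
from h import *
im=cv2.imread("pics/top0.png")[135:320,160:280]
cv2.imwrite("pics/c1.png",cv2.resize(im,None,fx=3.2,fy=3.2,interpolation=cv2.INTER_CUBIC))
im=cv2.imread("pics/scene0.png")[105:335,290:430]
b=cv2.resize(im,None,fx=2.57,fy=2.57,interpolation=cv2.INTER_CUBIC)
a=cv2.imread("pics/c1.png");H=max(a.shape[0],b.shape[0])
pad=lambda q:cv2.copyMakeBorder(q,0,H-q.shape[0],0,0,0)
cv2.imwrite("pics/c1.png",np.hstack([pad(a),pad(b)]));print(a.shape,b.shape)
# amber blob & white rails in top
im=cv2.imread("pics/top0.png");hsv=cv2.cvtColor(im,cv2.COLOR_BGR2HSV)
m=cv2.inRange(hsv,(3,110,20),(18,255,160));m[:250]=0;m[:,:190]=0;m[:,270:]=0
n,l,s,c=cv2.connectedComponentsWithStats(m);i=1+np.argmax(s[1:,4]);print("amber",s[i],c[i])
k=cv2.inRange(cv2.cvtColor(im,cv2.COLOR_BGR2GRAY),0,30)
k[:275]=0;k[302:]=0;k[:,:205]=0;k[:,236:]=0
n,l,s,c=cv2.connectedComponentsWithStats(k);i=1+np.argmax(s[1:,4]);print("cap",s[i],c[i],pt("top",*c[i],.226))
E
```

```text
(592, 384, 3) (591, 360, 3)
amber [ 201  258   56   52 1835] [230.18583106 282.34550409]
cap [209 277  23  22 280] [220.425      286.97142857] [0.45895812 0.14806282 0.226     ]
```

View pics/c1.png

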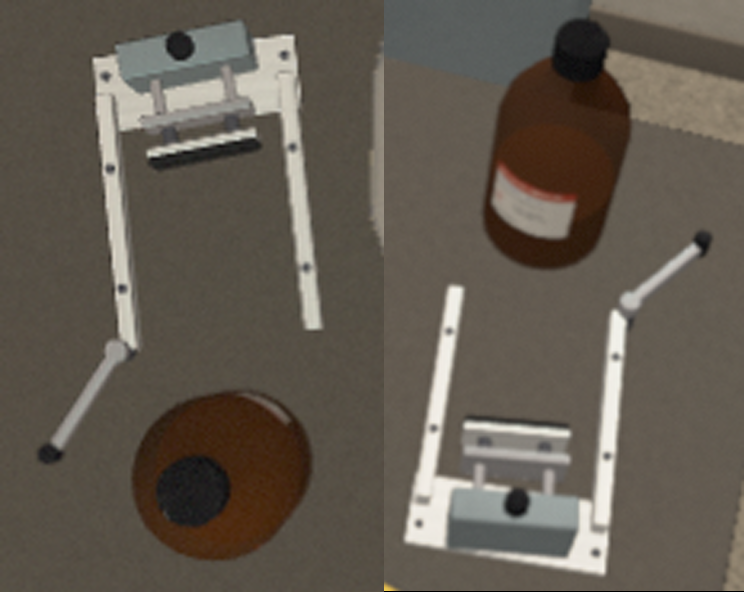

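The crops show the rail screws, the near end of the right rail at crop (313,327), the peg at (49,454) and the post at (117,350). Next I'll cast these points from both views.

```bash
cat >> h.py <<'E'
def tri(a,b):
    (o1,d1),(o2,d2)=ray("top",*a),ray("scene",*b)
    A=np.stack([d1,-d2],1);s=np.linalg.lstsq(A,o2-o1,rcond=None)[0];return (o1+d1*s[0]+o2+d2*s[1])/2,np.linalg.norm(o1+d1*s[0]-o2-d2*s[1])
E
python3 - <<'E'
from h import *
T=lambda x,y:(160+x/3.2-.3,135+y/3.2-.3)
S=lambda x,y:(290+(x-384)/2.57-.3,105+y/2.57-.3)
P={}
for n,a,b,z in [("Lfar",(110,168),(607,456),.022),("Lnear",(122,288),(616,357),.022),("Rfar",(292,147),(433,428),.022),("Rnear",(306,267),(449,331),.022),("Rend",(313,327),(455,287),.022),("post",(117,350),(630,300),.04),("peg",(49,454),(704,238),.046),("cap",(192,491),(582,38),.232),("padL",(150,161),(570,424),.055),("padR",(259,142),(463,422),.055)]:
    p=pt("top",*T(*a),z);q=pt("scene",*S(*b),z);t,e=tri(T(*a),S(*b));P[n]=(p+q)/2
    print(n,np.round(p,4)[:2],np.round(q,4)[:2],"tri",np.round(t,4),round(e,4))
dx=(P["Lfar"]-P["Lnear"]+P["Rfar"]-P["Rnear"])[:2]
c=(P["Lfar"]+P["Lnear"]+P["Rfar"]+P["Rnear"])[:2]/4
yw=np.arctan2(dx[1],dx[0]);ex=np.array([np.cos(yw),np.sin(yw)]);ey=np.array([-ex[1],ex[0]])
O=c+ex*((P["Rend"][:2]-c)@ex+.008)
print("yaw",yw,"O",O,"sep",(P["Lfar"]-P["Rfar"])[:2]@ey,(P["Lnear"]-P["Rnear"])[:2]@ey)
for n in P:
    d=P[n][:2]-O;print(n,np.round([d@ex,d@ey],4))
# other objects
for n,u,v,z in [("vial",323,252,.05),("timer",336,296,.019),("beaker",388,258,.06)]:print(n,pt("top",u,v,z))
E
```

```text
Lfar [0.6609 0.2452] [0.6606 0.2456] tri [0.6608 0.2454 0.0222] 0.0005
Lnear [0.5764 0.2339] [0.5764 0.2347] tri [0.5763 0.2343 0.0217] 0.0009
Rfar [0.6779 0.1169] [0.6778 0.1163] tri [0.6779 0.1166 0.0224] 0.0005
Rnear [0.5936 0.105 ] [0.5935 0.1055] tri [0.5935 0.1052 0.0219] 0.0005
Rend [0.5518 0.0991] [0.5532 0.0993] tri [0.5519 0.0992 0.0198] 0.0002
post [0.5331 0.2323] [0.534  0.2339] tri [0.5329 0.2334 0.0379] 0.0013
peg [0.4613 0.2757] [0.4631 0.2785] tri [0.4607 0.2778 0.0422] 0.0022
cap [0.4575 0.1484] [0.4577 0.15  ] tri [0.4572 0.1493 0.2311] 0.0015
padL [0.662  0.2106] [0.6604 0.2126] tri [0.6616 0.2115 0.0565] 0.0023
padR [0.6763 0.1365] [0.6825 0.1382] tri [0.6777 0.1376 0.0452] 0.0001
yaw 0.13229090127452944 O [0.55179073 0.16534992] sep 0.12991607366928526 0.1301888216864445
Lfar [0.1186 0.065 ]
Lnear [0.0335 0.0651]
Rfar [ 0.1185 -0.065 ]
Rnear [ 0.0335 -0.0651]
Rend [-0.008  -0.0656]
post [-0.0091  0.0696]
peg [-0.0741  0.1226]
cap [-0.0955 -0.0036]
padL [0.1146 0.0314]
padR [ 0.1228 -0.0446]
vial [ 0.52138465 -0.04520707  0.05      ]
timer [ 0.42378148 -0.07795211  0.019     ]
beaker [ 0.51106548 -0.18417841  0.06      ]
```

```bash
cat >> h.py <<'E'
from scipy.spatial.transform import Rotation as Ro
YAW=.1323;O=np.array([.5518,.1653]);EX=np.array([np.cos(YAW),np.sin(YAW)]);EY=np.array([-EX[1],EX[0]])
def bay(p):d=np.array(p[:2])-O;return np.round([d@EX*1e3,d@EY*1e3,p[2]*1e3],1)
def w(bx,by,z):return np.r_[O+EX*bx/1e3+EY*by/1e3,z/1e3]
def Rt(tilt,yaw=0):  # jaws along bay y (+yaw deg about z), fingers tilted forward by tilt deg
    B=Ro.from_euler('z',YAW+np.radians(yaw))*Ro.from_matrix([[-1,0,0],[0,1,0],[0,0,-1]])
    return B*Ro.from_rotvec([0,-np.radians(tilt),0])
def plan(bx,by,z,tilt,yaw=0):
    s=env.sense();R=Ro.from_quat(s["ee_rot"])
    print("t",round(s["t"],2),"bay now",bay(s["position"]),"travel",np.round(R.inv().apply(w(bx,by,z)-s["position"])/.04,3),"dr",np.round(np.degrees((R.inv()*Rt(tilt,yaw)).as_rotvec())/6,3),"F",np.round(s["wrist_force"],2),"q",np.round(s["joints"],2),"w",round(s["gripper_width"],2))
E
python3 -m inch '[{"claw":0.2,"travel":[-2,-3,0],"dr":[0,0,-1.7]},{"claw":0.4,"travel":[-4,-6.2,0],"dr":[0,0,-3.5]},{"claw":0.4,"travel":[-4,-6.2,0],"dr":[0,0,-3.5]},{"claw":0.4,"travel":[-4,-6.2,0],"dr":[0,0,-3.5]},{"claw":0.4,"travel":[-4,-6.2,0],"dr":[0,0,-3.5]},{"claw":0.4,"travel":[-4,-6.2,0],"dr":[0,0,-3.5]},{"claw":0.4,"travel":[-4,-6.2,0],"dr":[0,0,-3.5]},{"claw":0.4,"travel":[-4,-6.2,0],"dr":[0,0,-3.5]},{"claw":0.4,"travel":[-4,-6.2,0],"dr":[0,0,-3.5]}]'
python3 - <<'E'
from h import *
plan(-190,-3,200,0);plan(-190,-3,150,40)
E
```

```text
t: 1.23
position: [0.2501, 0.3536, 0.2311]
ee_rot: [-0.065, 0.998, -0.0, -0.0]
wrist_force: [-0.9, -0.7, -0.2]
gripper_width: 0.604
t 1.23 bay now [-274.2  226.4  231.1] travel [-2.123 -5.73   0.778] dr [-0.    -0.002 -0.028] F [-0.89 -0.74 -0.25] q [-1.03  0.17 -0.03  2.08  0.01  0.89  0.63] w 0.6
t 1.23 bay now [-274.2  226.4  231.1] travel [-2.123 -5.729  2.028] dr [-0.01  -6.669 -0.027] F [-0.89 -0.74 -0.25] q [-1.03  0.17 -0.03  2.08  0.01  0.89  0.63] w 0.6
```

```bash

python3 -m inch '[{"claw":0.4,"travel":[-1,-2,0],"dr":[0,-1.5,0]},{"claw":0.4,"travel":[-1.8,-4,0],"dr":[0,-3,0]},{"claw":0.4,"travel":[-1.8,-5.7,0.5],"dr":[0,-4.5,0]},{"claw":0.4,"travel":[-1.8,-5.7,1],"dr":[0,-6,0]},{"claw":0.4,"travel":[-1.8,-5.7,1],"dr":[0,-6.7,0]},{"claw":0.4,"travel":[-1.8,-5.7,1],"dr":[0,-6.7,0]},{"claw":0.4,"travel":[-1.8,-5.7,1],"dr":[0,-6.7,0]},{"claw":0.4,"travel":[-1.8,-5.7,1],"dr":[0,-6.7,0]}]'
python3 - <<'E'
from h import *
plan(-190,-3,150,40)
E
```

```text
t: 2.22
position: [0.3932, 0.1977, 0.2376]
ee_rot: [-0.055, 0.96, -0.007, 0.276]
wrist_force: [1.0, -0.1, 0.7]
gripper_width: 0.601
t 2.23 bay now [-152.9   53.   237.6] travel [ 1.94  -1.332  1.442] dr [-0.509 -1.348  0.007] F [ 0.97 -0.09  0.73] q [ 0.25  0.04 -1.11  2.39  0.95  0.53  0.04] w 0.6
```

```bash

python3 - <<'E'
from h import *
plan(-200,190,200,0)
print(pt("top",250,338,0),pt("top",152,330,0))
E
```

```text
t 2.23 bay now [-152.9   53.   237.6] travel [ 1.506  3.424 -0.006] dr [-0.486  5.317 -0.169] F [ 0.97 -0.09  0.73] q [ 0.25  0.04 -1.11  2.39  0.95  0.53  0.04] w 0.6
[0.32315355 0.11283767 0.        ] [0.33469333 0.33754565 0.        ]
```

```bash

python3 -m inch '[{"claw":0.2,"travel":[0.5,1.2,0],"dr":[-0.2,1.7,0]},{"claw":0,"travel":[1,2.4,0],"dr":[-0.3,3.4,-0.1]},{"claw":0,"travel":[1.5,3.4,0],"dr":[-0.5,5.3,-0.2]},{"claw":0,"travel":[1.5,3.4,0],"dr":[-0.5,5.3,-0.2]},{"claw":0,"travel":[1.5,3.4,0],"dr":[-0.5,5.3,-0.2]},{"claw":0,"travel":[1.5,3.4,0],"dr":[-0.5,5.3,-0.2]},{"claw":0,"travel":[1.5,3.4,0],"dr":[-0.5,5.3,-0.2]}]'
python3 - <<'E'
from h import *
plan(-200,120,150,0,90);plan(-200,120,150,0,-90)
E
```

```text
t: 3.1
position: [0.3286, 0.3251, 0.2004]
ee_rot: [-0.068, 0.998, -0.001, 0.001]
wrist_force: [-0.8, -0.4, -0.2]
gripper_width: 1.003
t 3.1 bay now [-200.2  187.9  200.4] travel [ 0.003 -1.695  1.262] dr [-3.2000e-02  9.0000e-03 -1.4971e+01] F [-0.79 -0.43 -0.24] q [ 0.03  0.5  -1.14  2.    0.56  0.99  0.32] w 1.0
t 3.1 bay now [-200.2  187.9  200.4] travel [ 0.003 -1.695  1.262] dr [9.0000e-03 3.2000e-02 1.5029e+01] F [-0.79 -0.43 -0.24] q [ 0.03  0.5  -1.14  2.    0.56  0.99  0.32] w 1.0
```

```bash

python3 -m inch '[{"claw":0.4,"travel":[0,-0.6,1],"dr":[0,0,0]},{"claw":0.4,"travel":[0,-1.2,2],"dr":[0,0,0]},{"claw":0.4,"travel":[0,-1.7,3.5],"dr":[0,0,0]},{"claw":0.4,"travel":[0,-1.7,3.5],"dr":[0,0,0]},{"claw":0.4,"travel":[0,-1.7,3.5],"dr":[0,0,0]}]'
python3 - <<'E'
from h import *
plan(-190,120,60,35)
E
python3 -m inch '[{"claw":0.4,"travel":[0,0,0],"dr":[0,-1.5,0]},{"claw":0.4,"travel":[0,0,0],"dr":[0,-3,0]},{"claw":0.4,"travel":[0,0,0],"dr":[0,-4.5,0]},{"claw":0.4,"travel":[0,0,0],"dr":[0,-5.8,0]},{"claw":0.4,"travel":[0,0,0],"dr":[0,-5.8,0]},{"claw":0.4,"travel":[0,0,0],"dr":[0,-5.8,0]}]'
python3 - <<'E'
from h import *
plan(-190,120,60,35)
E
```

```text
t: 3.72
position: [0.3381, 0.2603, 0.0616]
ee_rot: [-0.068, 0.998, 0.001, 0.001]
wrist_force: [-0.2, 0.9, 0.5]
gripper_width: 0.6
t 3.73 bay now [-199.3  122.4   61.6] travel [-0.231 -0.061  0.041] dr [ 0.028 -5.814  0.03 ] F [-0.23  0.9   0.49] q [-0.02  0.66 -0.91  2.18  0.85  0.7   0.18] w 0.6
t: 4.47
position: [0.3634, 0.2962, 0.0585]
ee_rot: [-0.057, 0.955, 0.004, 0.291]
wrist_force: [-0.8, 0.3, 1.2]
gripper_width: 0.598
t 4.47 bay now [-169.5  154.6   58.5] travel [ 0.403 -0.877 -0.289] dr [-0.315 -0.198 -0.026] F [-0.81  0.3   1.25] q [-0.12  1.07 -1.27  2.39  1.84  1.45 -0.84] w 0.6
```

```bash

python3 - <<'E'
from h import *
plan(-165,90,60,27,-45)
E
```

```text
t 4.47 bay now [-169.5  154.6   58.5] travel [-0.119 -1.613  0.084] dr [3.497 1.175 6.418] F [-0.81  0.3   1.25] q [-0.12  1.07 -1.27  2.39  1.84  1.45 -0.84] w 0.6
```

```bash

python3 -m inch '[{"claw":0.65,"travel":[0,-0.4,0],"dr":[0.9,0.3,1.6]},{"claw":0.65,"travel":[0,-0.8,0],"dr":[1.7,0.6,3.2]},{"claw":0.65,"travel":[-0.1,-1.2,0],"dr":[2.6,0.9,4.8]},{"claw":0.65,"travel":[-0.1,-1.6,0],"dr":[3.5,1.2,6.4]},{"claw":0.65,"travel":[-0.1,-1.6,0],"dr":[3.5,1.2,6.4]},{"claw":0.65,"travel":[-0.1,-1.6,0],"dr":[3.5,1.2,6.4]},{"claw":0.65,"travel":[-0.1,-1.6,0],"dr":[3.5,1.2,6.4]}]'
python3 - <<'E'
from h import *
plan(-146,47,30,27,-45)
E
```

```text
t: 5.35
position: [0.3718, 0.2338, 0.0621]
ee_rot: [0.307, 0.923, -0.075, 0.219]
wrist_force: [-0.3, 0.4, 0.5]
gripper_width: 0.35
t 5.35 bay now [-169.4   91.6   62.1] travel [-0.708 -0.385  1.258] dr [ 0.009 -0.042  0.111] F [-0.28  0.4   0.48] q [-0.06  1.03 -1.26  2.21  1.44  1.47 -1.22] w 0.35
```

```bash

python3 -m inch '[{"claw":0.65,"travel":[0.1,-0.2,0.5],"dr":[0,0,0]},{"claw":0.65,"travel":[0,-0.4,0.9],"dr":[0,0,0]},{"claw":0.65,"travel":[-0.4,-0.4,1.1],"dr":[0,0,0]},{"claw":0.65,"travel":[-0.7,-0.4,1.25],"dr":[0,0,0]},{"claw":0.65,"travel":[-0.7,-0.4,1.25],"dr":[0,0,0]}]'
python3 - <<'E'
from h import *
plan(-118,19,30,27,-45)
a=env.read_camera("top")[140:350,120:330];b=env.read_camera("scene")[60:270,270:480]
cv2.imwrite("pics/c2.png",cv2.resize(np.hstack([a,b]),None,fx=1.9,fy=1.9,interpolation=cv2.INTER_CUBIC))
E
```

```text
t: 5.98
position: [0.4009, 0.1909, 0.0298]
ee_rot: [0.309, 0.923, -0.076, 0.219]
wrist_force: [-0.3, 0.4, -0.1]
gripper_width: 0.349
t 5.97 bay now [-146.2   45.3   29.8] travel [-0.862  0.028  0.429] dr [-0.016 -0.038  0.07 ] F [-0.27  0.36 -0.09] q [ 0.04  1.06 -1.19  2.24  1.55  1.41 -1.19] w 0.35
```

View pics/c2.png

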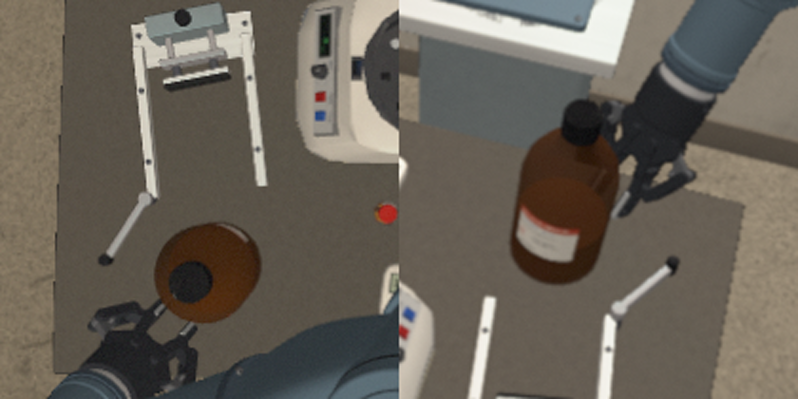

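The fingers are straddling the bottle from behind and to its left, low and tilted, with the body clear of it. I'll start the oblique push.

```bash

python3 -m inch '[{"claw":0.65,"travel":[-0.09,0,0.045],"dr":[0,0,0]},{"claw":0.65,"travel":[-0.18,0,0.09],"dr":[0,0,0]},{"claw":0.65,"travel":[-0.27,0,0.135],"dr":[0,0,0]},{"claw":0.65,"travel":[-0.36,0,0.18],"dr":[0,0,0]},{"claw":0.65,"travel":[-0.45,0,0.225],"dr":[0,0,0]},{"claw":0.65,"travel":[-0.54,0,0.27],"dr":[0,0,0]},{"claw":0.65,"travel":[-0.63,0,0.315],"dr":[0,0,0]},{"claw":0.65,"travel":[-0.72,0,0.36],"dr":[0,0,0]}]'
python3 - <<'E'
from h import *
plan(-118,19,30,27,-45)
E
```

```text
t: 7.08
position: [0.4261, 0.1723, 0.0298]
ee_rot: [0.308, 0.923, -0.076, 0.218]
wrist_force: [-3.7, 3.3, 0.3]
gripper_width: 0.354
t 7.08 bay now [-123.6   23.5   29.8] travel [-0.162  0.018  0.076] dr [-0.008 -0.046  0.087] F [-3.73  3.28  0.32] q [ 0.1   1.05 -1.18  2.23  1.58  1.38 -1.12] w 0.35
```

```bash

python3 -m inch '[{"claw":0.65,"travel":[-0.09,0,0.045],"dr":[0,0,0]},{"claw":0.65,"travel":[-0.18,0,0.09],"dr":[0,0,0]},{"claw":0.65,"travel":[-0.27,0,0.135],"dr":[0,0,0]},{"claw":0.65,"travel":[-0.36,0,0.18],"dr":[0,0,0]},{"claw":0.65,"travel":[-0.44,0,0.21],"dr":[0,0,0]},{"claw":0.65,"travel":[-0.44,0,0.21],"dr":[0,0,0]}]'
cat >> h.py <<'E'
def cap(name):
    im=env.read_camera("top");cv2.imwrite(f"pics/{name}.png",im)
    hsv=cv2.cvtColor(im,cv2.COLOR_BGR2HSV);m=cv2.inRange(hsv,(3,110,20),(18,255,160));m[:120]=0;m[:,:180]=0;m[:,300:]=0
    n,l,s,c=cv2.connectedComponentsWithStats(m);i=1+np.argmax(s[1:,4]);x,y,ww,hh=s[i,:4]
    k=cv2.inRange(cv2.cvtColor(im,cv2.COLOR_BGR2GRAY),0,30);M=np.zeros_like(k);M[y:y+hh,x:x+ww]=k[y:y+hh,x:x+ww]
    n,l,s2,c2=cv2.connectedComponentsWithStats(M);j=1+np.argmax(s2[1:,4])
    print("amber",s[i],"cap",s2[j],np.round(c2[j],1),"bay",bay(pt("top",*c2[j],.226)))
E
python3 - <<'E'
from h import *
cap("t3");plan(-130,35,30,27,-45)
E
```

```text
t: 7.82
position: [0.4421, 0.1601, 0.0302]
ee_rot: [0.308, 0.923, -0.076, 0.219]
wrist_force: [-1.8, 0.7, -1.6]
gripper_width: 0.351
amber [ 214  244   54   51 1766] cap [224 261  22  21 167] [234.6 269.6] bay [-66.7 -33.1 226. ]
t 7.88 bay now [-109.5    9.4   30.3] travel [ 0.731  0.095 -0.361] dr [-0.014 -0.034  0.08 ] F [-1.24  1.62 -0.6 ] q [ 0.14  1.05 -1.17  2.22  1.59  1.37 -1.07] w 0.35
```

```bash

python3 -m inch '[{"claw":0.65,"travel":[0.4,0.05,-0.2],"dr":[0,0,0]},{"claw":0.65,"travel":[0.8,0.1,-0.4],"dr":[0,0,0]},{"claw":0.65,"travel":[1.1,0.5,-0.7],"dr":[0,0,0]},{"claw":0.65,"travel":[1.1,0.5,-0.7],"dr":[0,0,0]}]'
python3 - <<'E'
from h import *
plan(-135,60,285,0,0)
E
```

```text
t: 8.38
position: [0.413, 0.2093, 0.036]
ee_rot: [0.308, 0.923, -0.075, 0.219]
wrist_force: [0.5, -0.1, -0.5]
gripper_width: 0.352
t 8.38 bay now [-131.8   61.9   36. ] travel [-2.787 -0.108 -5.565] dr [-1.762  4.229 -7.273] F [ 0.49 -0.09 -0.55] q [ 0.01  1.06 -1.19  2.19  1.53  1.41 -1.15] w 0.35
```

```bash

python3 -m inch '[{"claw":0.65,"travel":[-0.7,0,-1.4],"dr":[0,0,0]},{"claw":0.65,"travel":[-1.4,0,-2.8],"dr":[0,0,0]},{"claw":0.65,"travel":[-2.1,-0.1,-4.2],"dr":[-0.4,1.0,-1.8]},{"claw":0.65,"travel":[-2.8,-0.1,-5.6],"dr":[-0.8,2.0,-3.6]},{"claw":0.65,"travel":[-2.8,-0.1,-5.6],"dr":[-1.3,3.1,-5.4]},{"claw":0.65,"travel":[-2.8,-0.1,-5.6],"dr":[-1.8,4.2,-7.3]},{"claw":0.65,"travel":[-2.8,-0.1,-5.6],"dr":[-1.8,4.2,-7.3]},{"claw":0.65,"travel":[-2.8,-0.1,-5.6],"dr":[-1.8,4.2,-7.3]}]'
python3 - <<'E'
from h import *
plan(-135,-125,280,0,30)
E
```

```text
t: 9.38
position: [0.4103, 0.2043, 0.2864]
ee_rot: [-0.042, 0.999, -0.007, 0.015]
wrist_force: [-0.1, -0.1, -0.7]
gripper_width: 0.348
t 9.38 bay now [-135.1   57.4  286.4] travel [-0.214 -4.551  0.239] dr [-0.227  0.228 -5.457] F [-0.12 -0.11 -0.71] q [ 0.46  0.35 -1.24  1.93  0.41  1.11  0.71] w 0.35
```

```bash

python3 -m inch '[{"claw":0.65,"travel":[-0.3,-1.1,0],"dr":[-0.1,0.1,-1.3]},{"claw":0.65,"travel":[-0.3,-2.2,0],"dr":[-0.2,0.2,-2.6]},{"claw":0.65,"travel":[-0.3,-3.4,0],"dr":[-0.2,0.2,-4]},{"claw":0.65,"travel":[-0.2,-4.5,0],"dr":[-0.2,0.2,-5.4]},{"claw":0.65,"travel":[-0.2,-4.5,0],"dr":[-0.2,0.2,-5.4]},{"claw":0.65,"travel":[-0.2,-4.5,0],"dr":[-0.2,0.2,-5.4]},{"claw":0.65,"travel":[-0.2,-4.5,0],"dr":[-0.2,0.2,-5.4]}]'
python3 - <<'E'
from h import *
plan(-130,-125,35,27,45);plan(-135,-125,130,27,45)
E
```

```text
t: 10.25
position: [0.4322, 0.0284, 0.2887]
ee_rot: [-0.318, 0.948, -0.001, 0.002]
wrist_force: [0.3, -0.3, -0.1]
gripper_width: 0.352
t 10.25 bay now [-136.6 -120.   288.7] travel [-0.062 -0.173  6.344] dr [-0.638 -4.446 -2.523] F [ 0.27 -0.29 -0.11] q [ 0.91  0.29 -1.24  1.97  0.31  1.1   1.76] w 0.35
t 10.25 bay now [-136.6 -120.   288.7] travel [ 0.04  -0.118  3.969] dr [-0.638 -4.446 -2.523] F [ 0.27 -0.29 -0.11] q [ 0.91  0.29 -1.24  1.97  0.31  1.1   1.76] w 0.35
```

```bash

python3 -m inch '[{"claw":0.65,"travel":[0,0,1.3],"dr":[0,0,0]},{"claw":0.65,"travel":[0,-0.1,2.6],"dr":[-0.1,-1.1,-0.6]},{"claw":0.65,"travel":[0,-0.1,4],"dr":[-0.3,-2.2,-1.2]},{"claw":0.65,"travel":[0,-0.1,5.2],"dr":[-0.4,-3.3,-1.9]},{"claw":0.65,"travel":[0,-0.1,6.2],"dr":[-0.6,-4.4,-2.5]},{"claw":0.65,"travel":[0,-0.1,6.2],"dr":[-0.6,-4.4,-2.5]},{"claw":0.65,"travel":[0,-0.1,6.2],"dr":[-0.6,-4.4,-2.5]},{"claw":0.65,"travel":[0,-0.1,6.2],"dr":[-0.6,-4.4,-2.5]}]'
python3 - <<'E'
from h import *
plan(-118,-84,30,27,45)
E
```

```text
t: 11.25
position: [0.4364, 0.0249, 0.0413]
ee_rot: [-0.429, 0.873, 0.101, 0.208]
wrist_force: [0.6, -0.4, -0.1]
gripper_width: 0.349
t 11.25 bay now [-132.9 -124.    41.3] travel [-0.739  0.449  0.686] dr [-0.039 -0.048 -0.031] F [ 0.58 -0.41 -0.07] q [ 0.94  0.79 -0.95  2.35  1.35  0.2   1.39] w 0.35
```

```bash

python3 -m inch '[{"claw":0.65,"travel":[0,0.45,0.35],"dr":[0,0,0]},{"claw":0.65,"travel":[-0.4,0.45,0.5],"dr":[0,0,0]},{"claw":0.65,"travel":[-0.74,0.45,0.69],"dr":[0,0,0]},{"claw":0.65,"travel":[-0.74,0.45,0.69],"dr":[0,0,0]}]'
python3 - <<'E'
from h import *
plan(-78,-44,30,27,45)
E
```

```text
t: 11.75
position: [0.4469, 0.067, 0.0302]
ee_rot: [-0.43, 0.873, 0.1, 0.209]
wrist_force: [0.9, -0.1, 0.1]
gripper_width: 0.351
t 11.75 bay now [-117.   -83.6   30.2] travel [-1.237  0.015  0.631] dr [-0.047 -0.037 -0.006] F [ 0.85 -0.08  0.08] q [ 0.86  0.86 -1.    2.34  1.68  0.29  1.  ] w 0.35
```

```bash

python3 -m inch '[{"claw":0.65,"travel":[-0.1,0,0.05],"dr":[0,0,0]},{"claw":0.65,"travel":[-0.2,0,0.1],"dr":[0,0,0]},{"claw":0.65,"travel":[-0.3,0,0.15],"dr":[0,0,0]},{"claw":0.65,"travel":[-0.4,0,0.2],"dr":[0,0,0]},{"claw":0.65,"travel":[-0.5,0,0.25],"dr":[0,0,0]},{"claw":0.65,"travel":[-0.6,0,0.3],"dr":[0,0,0]},{"claw":0.65,"travel":[-0.7,0,0.35],"dr":[0,0,0]},{"claw":0.65,"travel":[-0.8,0,0.4],"dr":[0,0,0]},{"claw":0.65,"travel":[-0.9,0,0.46],"dr":[0,0,0]},{"claw":0.65,"travel":[-1.0,0,0.51],"dr":[0,0,0]},{"claw":0.65,"travel":[-1.1,0,0.56],"dr":[0,0,0]},{"claw":0.65,"travel":[-1.2,0,0.61],"dr":[0,0,0]},{"claw":0.65,"travel":[-1.2,0,0.61],"dr":[0,0,0]}]'
python3 - <<'E'
from h import *
cap("t4");plan(-105,-70,30,27,45)
E
```

```text
t: 13.38
position: [0.4779, 0.1083, 0.0288]
ee_rot: [-0.429, 0.873, 0.101, 0.207]
wrist_force: [-2.5, -2.9, 0.8]
gripper_width: 0.352
amber [ 200  231   56   51 1819] cap [207 247  23  20 243] [218.6 255.7] bay [-39.1  -7.4 226. ]
t 13.43 bay now [-80.8 -46.8  28.8] travel [ 0.736  0.015 -0.403] dr [-0.038 -0.057 -0.029] F [-2.52 -1.03  0.56] q [ 0.75  0.9  -1.02  2.28  1.67  0.35  0.93] w 0.35
```

```bash

python3 -m inch '[{"claw":0.65,"travel":[0.4,0,-0.2],"dr":[0,0,0]},{"claw":0.65,"travel":[0.85,0,-0.43],"dr":[0,0,0]},{"claw":0.65,"travel":[0.85,0,-0.43],"dr":[0,0,0]}]'
python3 - <<'E'
from h import *
plan(-116,-8,30,27,0)
E
```

```text
t: 13.8
position: [0.4547, 0.0775, 0.029]
ee_rot: [-0.429, 0.874, 0.101, 0.208]
wrist_force: [-0.3, -0.0, -0.3]
gripper_width: 0.351
t 13.8 bay now [-107.8  -74.2   29. ] travel [-0.923  1.321  0.433] dr [ 3.343 -0.043  6.651] F [-0.32 -0.04 -0.26] q [ 0.83  0.88 -1.    2.33  1.68  0.31  0.97] w 0.35
```

```bash

python3 -m inch '[{"claw":0.65,"travel":[-0.1,0.5,0],"dr":[0.8,0,1.6]},{"claw":0.65,"travel":[-0.4,0.8,0.2],"dr":[1.6,0,3.3]},{"claw":0.65,"travel":[-0.7,1.1,0.35],"dr":[2.5,0,5]},{"claw":0.65,"travel":[-0.92,1.32,0.43],"dr":[3.3,0,6.6]},{"claw":0.65,"travel":[-0.92,1.32,0.43],"dr":[3.3,0,6.6]},{"claw":0.65,"travel":[-0.92,1.32,0.43],"dr":[3.3,0,6.6]},{"claw":0.65,"travel":[-0.92,1.32,0.43],"dr":[3.3,0,6.6]}]'
python3 - <<'E'
from h import *
cap("t5");plan(-100,-8,30,27,0);plan(-50,0,30,27,0)
E
```

```text
t: 14.68
position: [0.4524, 0.149, 0.0293]
ee_rot: [-0.069, 0.972, 0.015, 0.225]
wrist_force: [0.1, 0.2, 0.1]
gripper_width: 0.348
amber [ 199  231   56   51 1806] cap [207 246  22  22 249] [218.2 255.7] bay [-39.1  -6.8 226. ]
t 14.72 bay now [-100.6   -3.6   29.3] travel [-0.021 -0.109 -0.008] dr [ 0.009 -0.149  0.082] F [-0.01 -0.17 -0.06] q [ 0.5   1.1  -1.27  2.39  1.95  1.13 -0.32] w 0.35
t 14.72 bay now [-100.6   -3.6   29.3] travel [-1.145  0.081  0.542] dr [ 0.009 -0.149  0.082] F [-0.01 -0.17 -0.06] q [ 0.5   1.1  -1.27  2.39  1.95  1.13 -0.32] w 0.35
```

```bash

python3 -m inch '[{"claw":0.65,"travel":[-0.1,0.01,0.05],"dr":[0,0,0]},{"claw":0.65,"travel":[-0.2,0.03,0.1],"dr":[0,0,0]},{"claw":0.65,"travel":[-0.3,0.05,0.15],"dr":[0,0,0]},{"claw":0.65,"travel":[-0.4,0.07,0.2],"dr":[0,0,0]},{"claw":0.65,"travel":[-0.5,0.09,0.25],"dr":[0,0,0]},{"claw":0.65,"travel":[-0.6,0.1,0.3],"dr":[0,0,0]},{"claw":0.65,"travel":[-0.7,0.11,0.34],"dr":[0,0,0]},{"claw":0.65,"travel":[-0.8,0.12,0.38],"dr":[0,0,0]},{"claw":0.65,"travel":[-0.9,0.14,0.43],"dr":[0,0,0]},{"claw":0.65,"travel":[-1.0,0.15,0.48],"dr":[0,0,0]}]'
python3 - <<'E'
from h import *
cap("t6");plan(-10,0,30,27,0)
E
```

```text
t: 15.98
position: [0.4954, 0.1605, 0.0295]
ee_rot: [-0.068, 0.972, 0.014, 0.225]
wrist_force: [-3.8, -1.0, 0.2]
gripper_width: 0.347
amber [ 192  211   58   51 1850] cap [199 224  23  21 231] [210.  233.5] bay [  1.8   3.6 226. ]
t 16.02 bay now [-55.7   2.9  29.7] travel [-1.029 -0.08   0.497] dr [ 0.    -0.144  0.066] F [-3.15 -0.12  0.51] q [ 0.48  1.11 -1.25  2.29  1.92  1.09 -0.23] w 0.35
```

```bash

python3 -m inch '[{"claw":0.65,"travel":[-0.1,-0.02,0.05],"dr":[0,0,0]},{"claw":0.65,"travel":[-0.2,-0.03,0.1],"dr":[0,0,0]},{"claw":0.65,"travel":[-0.3,-0.04,0.15],"dr":[0,0,0]},{"claw":0.65,"travel":[-0.4,-0.05,0.2],"dr":[0,0,0]},{"claw":0.65,"travel":[-0.5,-0.06,0.25],"dr":[0,0,0]},{"claw":0.65,"travel":[-0.6,-0.07,0.3],"dr":[0,0,0]},{"claw":0.65,"travel":[-0.7,-0.08,0.34],"dr":[0,0,0]},{"claw":0.65,"travel":[-0.8,-0.08,0.39],"dr":[0,0,0]},{"claw":0.65,"travel":[-0.9,-0.08,0.44],"dr":[0,0,0]},{"claw":0.65,"travel":[-1.03,-0.08,0.5],"dr":[0,0,0]}]'
python3 - <<'E'
from h import *
cap("t7");plan(0,0,30,27,0)
E
```

```text
t: 17.27
position: [0.5413, 0.1639, 0.0297]
ee_rot: [-0.068, 0.972, 0.014, 0.225]
wrist_force: [-3.2, -0.2, -0.4]
gripper_width: 0.35
amber [ 191  188   57   52 1879] cap [197 198  23  21 237] [208.8 207.8] bay [ 47.5   1.1 226. ]
t 17.32 bay now [-9.5 -0.1 30.1] travel [-0.213  0.002  0.106] dr [-0.003 -0.138  0.066] F [-2.7  -0.47 -0.15] q [ 0.48  1.12 -1.23  2.19  1.88  1.05 -0.12] w 0.35
```

```bash
python3 - <<'E'
from h import *
im=cv2.imread("pics/t7.png")[125:300,150:300];im2=env.read_camera("scene")[140:340,280:450]
a=cv2.resize(im,(450,525),interpolation=cv2.INTER_CUBIC);b=cv2.resize(im2,(340,525*340*200//(340*200)) if 0 else (340,400),interpolation=cv2.INTER_CUBIC)
b=cv2.copyMakeBorder(b,0,125,0,0,0);cv2.imwrite("pics/c3.png",np.hstack([a,b]))
E
```

```text
(no output)
```

View pics/c3.png

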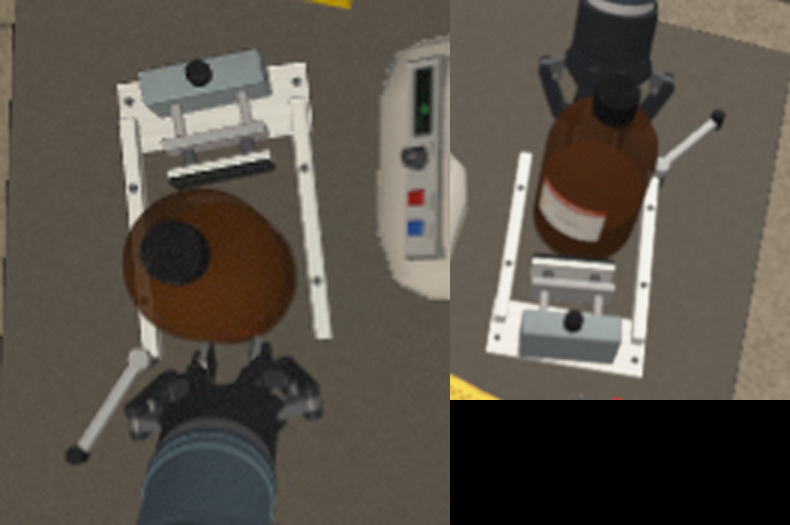

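Top view: the bottle stands upright between the rails, close to centred, with the pad roughly 17 mm ahead. From here I'll feel for the pad in small steps.

```bash

python3 -m inch '[{"claw":0.65,"travel":[-0.06,0,0.03],"dr":[0,0,0]},{"claw":0.65,"travel":[-0.11,0,0.055],"dr":[0,0,0]},{"claw":0.65,"travel":[-0.16,0,0.08],"dr":[0,0,0]},{"claw":0.65,"travel":[-0.21,0,0.105],"dr":[0,0,0]},{"claw":0.65,"travel":[-0.26,0,0.125],"dr":[0,0,0]},{"claw":0.65,"travel":[-0.26,0,0.125],"dr":[0,0,0]}]'
python3 -m inch '[{"claw":0.65,"travel":[-0.02,0,0.01],"dr":[0,0,0]},{"claw":0.65,"travel":[-0.04,0,0.02],"dr":[0,0,0]},{"claw":0.65,"travel":[-0.04,0,0.02],"dr":[0,0,0]}]' | grep -E "pos|wrist"
python3 -m inch '[{"claw":0.65,"travel":[-0.02,0,0.01],"dr":[0,0,0]},{"claw":0.65,"travel":[-0.04,0,0.02],"dr":[0,0,0]},{"claw":0.65,"travel":[-0.04,0,0.02],"dr":[0,0,0]}]' | grep -E "pos|wrist"
python3 - <<'E'
from h import *
cap("t8");plan(0,0,30,27,0)
E
```

```text
t: 18.12
position: [0.5528, 0.1656, 0.0299]
ee_rot: [-0.068, 0.972, 0.014, 0.226]
wrist_force: [-3.0, -0.7, -1.2]
gripper_width: 0.352
position: [0.5543, 0.1658, 0.0299]
wrist_force: [-3.0, 0.1, -0.5]
position: [0.5562, 0.1661, 0.0299]
wrist_force: [-4.3, -0.5, -0.8]
amber [ 190  181   58   52 1898] cap [196 190  23  21 239] [207.6 199.9] bay [ 61.8   1.8 226. ]
t 18.93 bay now [ 4.4  0.1 29.9] travel [ 0.098 -0.003 -0.051] dr [ 0.002 -0.146  0.07 ] F [-3.05 -0.52  0.19] q [ 0.48  1.12 -1.23  2.16  1.87  1.04 -0.09] w 0.35
```

```bash

for i in 1 2; do :; done
python3 -m inch '[{"claw":0.65,"travel":[-0.02,0,0.01],"dr":[0,0,0]},{"claw":0.65,"travel":[-0.04,0,0.02],"dr":[0,0,0]},{"claw":0.65,"travel":[-0.04,0,0.02],"dr":[0,0,0]}]' | grep -E "pos|wrist"
python3 -m inch '[{"claw":0.65,"travel":[-0.02,0,0.01],"dr":[0,0,0]},{"claw":0.65,"travel":[-0.03,0,0.015],"dr":[0,0,0]},{"claw":0.65,"travel":[-0.03,0,0.015],"dr":[0,0,0]}]' | grep -E "pos|wrist"
```

```text
position: [0.5579, 0.1663, 0.0299]
wrist_force: [-3.9, -0.4, -1.6]
position: [0.5592, 0.1665, 0.0299]
wrist_force: [-3.6, -0.8, -0.6]
```

```bash

python3 -m inch '[{"claw":0.65,"travel":[-0.02,0,0.01],"dr":[0,0,0]},{"claw":0.65,"travel":[-0.03,0,0.015],"dr":[0,0,0]},{"claw":0.65,"travel":[-0.03,0,0.015],"dr":[0,0,0]}]' | grep -E "pos|wrist"
python3 -m inch '[{"claw":0.65,"travel":[-0.02,0,0.01],"dr":[0,0,0]},{"claw":0.65,"travel":[-0.03,0,0.015],"dr":[0,0,0]},{"claw":0.65,"travel":[-0.03,0,0.015],"dr":[0,0,0]}]' | grep -E "pos|wrist"
python3 - <<'E'
from h import *
cap("t9");plan(0,0,30,27,0)
E
```

```text
position: [0.5603, 0.1667, 0.0298]
wrist_force: [-4.8, -1.2, 1.5]
position: [0.5611, 0.1668, 0.0297]
wrist_force: [-7.5, -1.7, 3.1]
amber [ 190  178   57   53 1898] cap [196 185  23  24 246] [207.6 197.5] bay [ 66.3   1.4 226. ]
t 20.48 bay now [ 9.4  0.3 29.7] travel [ 0.207 -0.005 -0.11 ] dr [ 0.002 -0.157  0.075] F [-6.21 -0.85  3.64] q [ 0.48  1.12 -1.23  2.14  1.87  1.04 -0.08] w 0.35
```

```bash

python3 -m inch '[{"claw":0.65,"travel":[-0.015,0,0.0075],"dr":[0,0,0]},{"claw":0.65,"travel":[-0.03,0,0.013],"dr":[0,0,0]},{"claw":0.65,"travel":[-0.03,0,0.013],"dr":[0,0,0]}]' | grep -E "pos|wrist"
python3 - <<'E'
from h import *
cap("t10");plan(0,0,30,27,0)
E
```

```text
position: [0.5618, 0.167, 0.0296]
wrist_force: [-8.9, -2.7, 4.0]
amber [ 190  178   57   52 1903] cap [196 187  23  22 227] [207.6 197.2] bay [ 66.7   1.3 226. ]
t 20.9 bay now [10.1  0.4 29.6] travel [ 0.223 -0.008 -0.12 ] dr [ 0.004 -0.164  0.079] F [-8.47 -1.38  4.  ] q [ 0.48  1.12 -1.23  2.14  1.86  1.04 -0.08] w 0.35
```

```bash

python3 -m inch '[{"claw":0.65,"travel":[-0.015,0,0.005],"dr":[0,0,0]},{"claw":0.65,"travel":[-0.03,0,0.01],"dr":[0,0,0]},{"claw":0.65,"travel":[-0.03,0,0.01],"dr":[0,0,0]},{"claw":0.65,"travel":[-0.03,0,0.01],"dr":[0,0,0]}]' | grep -E "pos|wrist"
python3 -m inch '[{"claw":0.65,"travel":[-0.01,0,0.003],"dr":[0,0,0]},{"claw":0.65,"travel":[-0.02,0,0.006],"dr":[0,0,0]},{"claw":0.65,"travel":[-0.02,0,0.006],"dr":[0,0,0]}]' | grep -E "pos|wrist"
python3 - <<'E'
from h import *
cap("t11");plan(0,0,30,27,0)
E
```

```text
position: [0.5625, 0.1672, 0.0296]
wrist_force: [-11.5, -2.6, 4.8]
position: [0.5629, 0.1673, 0.0296]
wrist_force: [-11.1, -3.0, 5.3]
amber [ 190  177   57   53 1908] cap [196 185  23  23 237] [207.5 196.3] bay [ 68.4   1.4 226. ]
t 21.82 bay now [11.2  0.5 29.6] travel [ 0.248 -0.011 -0.133] dr [ 0.006 -0.178  0.083] F [-11.61  -3.3    5.25] q [ 0.48  1.12 -1.22  2.14  1.86  1.03 -0.07] w 0.35
```

```bash

python3 -m inch '[{"claw":0.65,"travel":[0,0,0],"dr":[0,0,0]},{"claw":0.65,"travel":[0,0,0],"dr":[0,0,0]},{"claw":0.65,"travel":[0.03,0,-0.015],"dr":[0,0,0]},{"claw":0.65,"travel":[0.06,0,-0.03],"dr":[0,0,0]},{"claw":0.65,"travel":[0.12,0,-0.06],"dr":[0,0,0]},{"claw":0.65,"travel":[0.3,0,-0.15],"dr":[0,0,0]},{"claw":0.65,"travel":[0.7,0,-0.35],"dr":[0,0,0]},{"claw":0.65,"travel":[1.3,0,-0.65],"dr":[0,0,0]},{"claw":0.65,"travel":[2,0,-1],"dr":[0,0,0]},{"claw":0.65,"travel":[2,0,-1],"dr":[0,0,0]},{"claw":0.65,"travel":[2,0,-1],"dr":[0,0,0]}]'
python3 - <<'E'
from h import *
cap("t12");plan(-110,60,120,0,0)
s=cv2.imread("pics/t12.png")[125:325,140:300];a=cv2.resize(s,(480,600),interpolation=cv2.INTER_CUBIC);cv2.imwrite("pics/c4.png",a)
E
```

```text
t: 23.2
position: [0.4776, 0.1551, 0.0314]
ee_rot: [-0.068, 0.972, 0.014, 0.226]
wrist_force: [0.8, -1.1, -0.8]
gripper_width: 0.352
amber [ 191  178   56   52 1862] cap [198 187  22  22 245] [208.8 197.3] bay [ 66.3  -0.8 226. ]
t 23.25 bay now [-74.8  -0.4  31.3] travel [-0.198  1.508 -2.379] dr [-0.015  4.366  0.06 ] F [-0.02  0.84  0.82] q [ 0.48  1.07 -1.23  2.34  1.92  1.07 -0.29] w 0.35
```

View pics/c4.png

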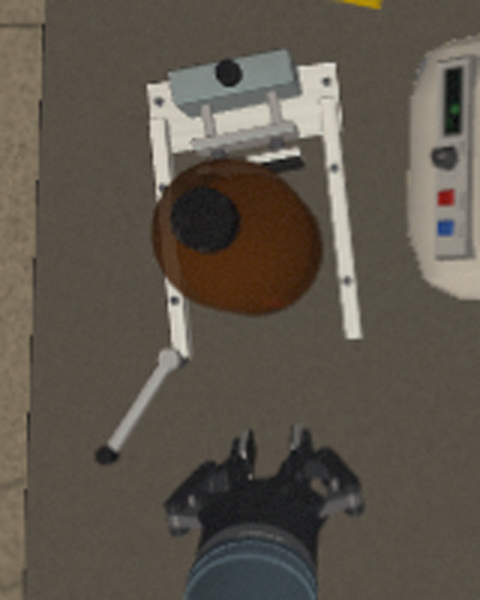

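The bottle has been released and is holding at bay (66,-1) against the pad. The gate is still open, with its hinge at crop (170,358) and peg at (107,456). Next I'll move over to the outer side of the bar with the fingers closed.

```bash

python3 - <<'E'
from h import *
plan(-75,0,130,27,0);plan(-34,143,130,27,0)
E
```

```text
t 23.25 bay now [-74.8  -0.4  31.3] travel [-1.084  0.003 -2.217] dr [-0.001 -0.134  0.062] F [-0.02  0.84  0.82] q [ 0.48  1.07 -1.23  2.34  1.92  1.07 -0.29] w 0.35
t 23.25 bay now [-74.8  -0.4  31.3] travel [-2.027  3.572 -1.765] dr [-0.001 -0.134  0.062] F [-0.02  0.84  0.82] q [ 0.48  1.07 -1.23  2.34  1.92  1.07 -0.29] w 0.35
```

```bash

python3 -m inch '[{"claw":1,"travel":[-0.5,0,-1.1],"dr":[0,0,0]},{"claw":1,"travel":[-1.08,0,-2.2],"dr":[0,0,0]},{"claw":1,"travel":[-1.08,1.2,-2.2],"dr":[0,0,0]},{"claw":1,"travel":[-1.08,2.4,-2.2],"dr":[0,0,0]},{"claw":1,"travel":[-1.5,3.57,-2],"dr":[0,0,0]},{"claw":1,"travel":[-2.03,3.57,-1.77],"dr":[0,0,0]},{"claw":1,"travel":[-2.03,3.57,-1.77],"dr":[0,0,0]},{"claw":1,"travel":[-2.03,3.57,-1.77],"dr":[0,0,0]}]'
python3 - <<'E'
from h import *
plan(-34,143,28,27,0)
E
```

```text
t: 24.25
position: [0.4977, 0.3019, 0.1296]
ee_rot: [-0.068, 0.972, 0.014, 0.225]
wrist_force: [-0.2, 0.4, 0.1]
gripper_width: 0.001
t 24.25 bay now [-35.6 142.6 129.6] travel [1.08  0.018 2.299] dr [-0.001 -0.152  0.067] F [-0.22  0.4   0.06] q [ 0.13  0.79 -1.19  2.1   1.5   0.98 -0.22] w 0.0
```

```bash

python3 -m inch '[{"claw":1,"travel":[0.4,0,0.8],"dr":[0,0,0]},{"claw":1,"travel":[0.8,0,1.6],"dr":[0,0,0]},{"claw":1,"travel":[1.08,0.02,2.3],"dr":[0,0,0]},{"claw":1,"travel":[1.08,0.02,2.3],"dr":[0,0,0]}]'
python3 - <<'E'
from h import *
for p in [(-45,129),(-62,114),(-73,90),(-77,68),(-71,42),(-52,20),(-30,12)]:plan(*p,28,27,0)
a=env.read_camera("scene")[120:330,280:480];cv2.imwrite("pics/c5.png",cv2.resize(a,None,fx=2.5,fy=2.5,interpolation=cv2.INTER_CUBIC))
E
```

```text
t: 24.75
position: [0.4982, 0.3018, 0.0264]
ee_rot: [-0.068, 0.972, 0.013, 0.224]
wrist_force: [-0.7, 0.0, -0.1]
gripper_width: 0.0
t 24.75 bay now [-35.1 142.4  26.4] travel [ 0.207 -0.333 -0.144] dr [-0.012 -0.182  0.077] F [-0.73  0.02 -0.09] q [ 0.03  0.97 -1.03  2.12  1.77  0.97 -0.42] w 0.0
t 24.75 bay now [-35.1 142.4  26.4] travel [ 0.592 -0.705 -0.329] dr [-0.012 -0.182  0.077] F [-0.73  0.02 -0.09] q [ 0.03  0.97 -1.03  2.12  1.77  0.97 -0.42] w 0.0
t 24.75 bay now [-35.1 142.4  26.4] travel [ 0.844 -1.303 -0.448] dr [-0.012 -0.182  0.077] F [-0.73  0.02 -0.09] q [ 0.03  0.97 -1.03  2.12  1.77  0.97 -0.42] w 0.0
t 24.75 bay now [-35.1 142.4  26.4] travel [ 0.939 -1.852 -0.491] dr [-0.012 -0.182  0.077] F [-0.73  0.02 -0.09] q [ 0.03  0.97 -1.03  2.12  1.77  0.97 -0.42] w 0.0
t 24.75 bay now [-35.1 142.4  26.4] travel [ 0.809 -2.503 -0.425] dr [-0.012 -0.182  0.077] F [-0.73  0.02 -0.09] q [ 0.03  0.97 -1.03  2.12  1.77  0.97 -0.42] w 0.0
t 24.75 bay now [-35.1 142.4  26.4] travel [ 0.386 -3.056 -0.217] dr [-0.012 -0.182  0.077] F [-0.73  0.02 -0.09] q [ 0.03  0.97 -1.03  2.12  1.77  0.97 -0.42] w 0.0
t 24.75 bay now [-35.1 142.4  26.4] travel [-0.107 -3.26   0.024] dr [-0.012 -0.182  0.077] F [-0.73  0.02 -0.09] q [ 0.03  0.97 -1.03  2.12  1.77  0.97 -0.42] w 0.0
```

View pics/c5.png

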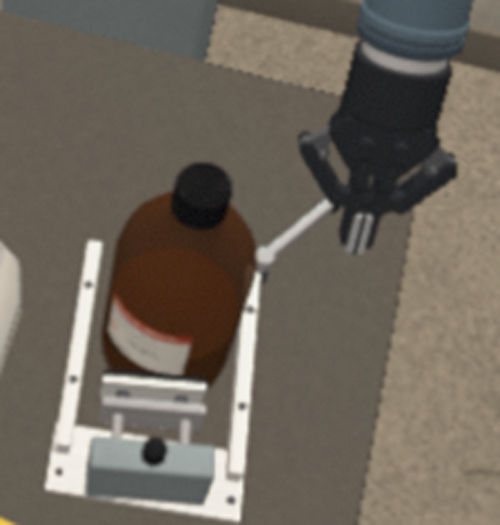

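The closed fingers are on the outer side of the bar, and the bottle is still against the pad. Now the sweep.

```bash

python3 -m inch '[{"claw":1,"travel":[0.1,-0.17,-0.07],"dr":[0,0,0]},{"claw":1,"travel":[0.2,-0.33,-0.14],"dr":[0,0,0]},{"claw":1,"travel":[0.33,-0.45,-0.2],"dr":[0,0,0]},{"claw":1,"travel":[0.46,-0.58,-0.26],"dr":[0,0,0]},{"claw":1,"travel":[0.59,-0.7,-0.33],"dr":[0,0,0]},{"claw":1,"travel":[0.68,-0.9,-0.37],"dr":[0,0,0]},{"claw":1,"travel":[0.76,-1.1,-0.41],"dr":[0,0,0]},{"claw":1,"travel":[0.84,-1.3,-0.45],"dr":[0,0,0]},{"claw":1,"travel":[0.88,-1.5,-0.47],"dr":[0,0,0]},{"claw":1,"travel":[0.94,-1.85,-0.49],"dr":[0,0,0]},{"claw":1,"travel":[0.94,-1.85,-0.49],"dr":[0,0,0]}]'
python3 - <<'E'
from h import *
cap("t13")
for p in [(-71,42),(-52,20),(-30,12)]:plan(*p,28,27,0)
s=cv2.imread("pics/t13.png")[125:325,140:300];cv2.imwrite("pics/c6.png",cv2.resize(s,(480,600),interpolation=cv2.INTER_CUBIC))
E
```

```text
t: 26.18
position: [0.4678, 0.2221, 0.0291]
ee_rot: [-0.067, 0.972, 0.013, 0.225]
wrist_force: [-0.4, 0.2, 0.7]
gripper_width: 0.0
amber [ 191  178   56   52 1868] cap [197 185  23  24 245] [208.5 197. ] bay [ 67.   -0.4 226. ]
t 26.23 bay now [-75.5  68.2  29.2] travel [-0.084 -0.656  0.079] dr [-0.009 -0.152  0.064] F [-0.05 -0.07 -0.85] q [ 0.17  0.91 -1.04  2.29  1.86  0.93 -0.48] w 0.0
t 26.23 bay now [-75.5  68.2  29.2] travel [-0.507 -1.209  0.288] dr [-0.009 -0.152  0.064] F [-0.05 -0.07 -0.85] q [ 0.17  0.91 -1.04  2.29  1.86  0.93 -0.48] w 0.0
t 26.23 bay now [-75.5  68.2  29.2] travel [-1.    -1.412  0.53 ] dr [-0.009 -0.152  0.064] F [-0.05 -0.07 -0.85] q [ 0.17  0.91 -1.04  2.29  1.86  0.93 -0.48] w 0.0
```

View pics/c6.png

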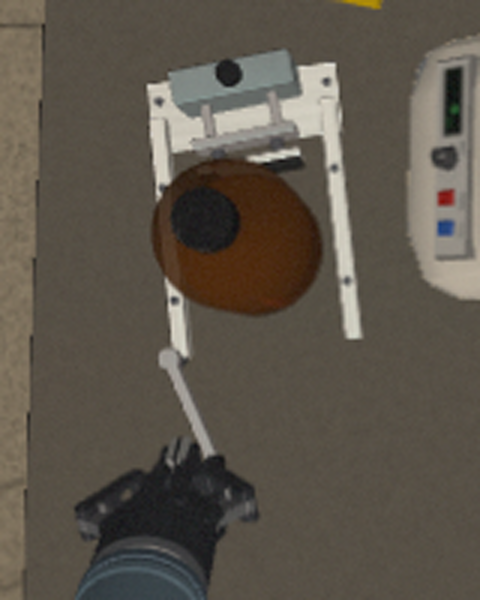

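The bar is following at about 1.2 rad, running from the hinge at crop (168,358) to about (212,455), with the fingers behind it. I'll continue.

```bash

python3 -m inch '[{"claw":1,"travel":[-0.03,-0.22,0.03],"dr":[0,0,0]},{"claw":1,"travel":[-0.06,-0.44,0.05],"dr":[0,0,0]},{"claw":1,"travel":[-0.09,-0.65,0.08],"dr":[0,0,0]},{"claw":1,"travel":[-0.22,-0.85,0.15],"dr":[0,0,0]},{"claw":1,"travel":[-0.36,-1.05,0.22],"dr":[0,0,0]},{"claw":1,"travel":[-0.51,-1.2,0.29],"dr":[0,0,0]},{"claw":1,"travel":[-0.63,-1.26,0.35],"dr":[0,0,0]},{"claw":1,"travel":[-0.75,-1.32,0.41],"dr":[0,0,0]},{"claw":1,"travel":[-0.88,-1.37,0.47],"dr":[0,0,0]},{"claw":1,"travel":[-1.0,-1.41,0.53],"dr":[0,0,0]},{"claw":1,"travel":[-1.0,-1.41,0.53],"dr":[0,0,0]}]'
python3 - <<'E'
from h import *
cap("t14");plan(-26,12,28,27,0)
s=cv2.imread("pics/t14.png")[125:325,140:300];cv2.imwrite("pics/c7.png",cv2.resize(s,(480,600),interpolation=cv2.INTER_CUBIC))
E
```

```text
t: 27.6
position: [0.5212, 0.1745, 0.0283]
ee_rot: [-0.068, 0.972, 0.014, 0.226]
wrist_force: [0.8, 0.2, 0.1]
gripper_width: -0.001
amber [ 191  178   56   52 1865] cap [198 187  22  22 235] [208.7 197.2] bay [ 66.5  -0.7 226. ]
t 27.65 bay now [-29.4  13.3  28.3] travel [-0.073 -0.032  0.044] dr [ 0.003 -0.143  0.07 ] F [-0.02  0.49  0.09] q [ 0.3   0.89 -0.99  2.23  1.87  0.81 -0.33] w 0.0
```

View pics/c7.png

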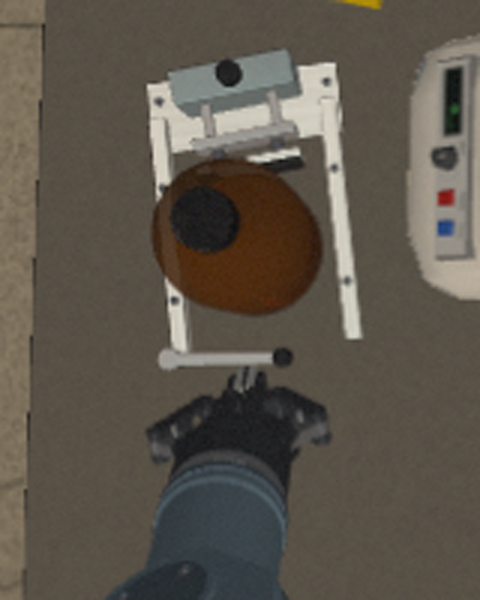

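```bash
cat >> h.py <<'E'
def gate(a,b):
    T=lambda x,y:(140+x/3-.3,125+y/3-.3)
    d=bay(pt("top",*T(*b),.046))-bay(pt("top",*T(*a),.04));print("gate",np.arctan2(-d[0],-d[1]),d)
E
python3 - <<'E'
from h import *
gate((168,358),(283,356))
E
python3 -m inch '[{"claw":1,"travel":[-0.04,-0.03,0.02],"dr":[0,0,0]},{"claw":1,"travel":[-0.08,-0.03,0.04],"dr":[0,0,0]},{"claw":1,"travel":[-0.12,-0.03,0.06],"dr":[0,0,0]},{"claw":1,"travel":[-0.16,-0.03,0.08],"dr":[0,0,0]},{"claw":1,"travel":[-0.16,-0.03,0.08],"dr":[0,0,0]}]'
```

```text
gate 0.09511845638289833 [ -8.1 -84.9   6. ]
t: 28.28
position: [0.5281, 0.1742, 0.0282]
ee_rot: [-0.068, 0.972, 0.014, 0.226]
wrist_force: [-0.2, 0.4, 0.3]
gripper_width: -0.002
```

```bash

python3 -m inch '[{"claw":1,"travel":[0,0,0],"dr":[0,0,0]},{"claw":1,"travel":[0.2,0,-0.1],"dr":[0,0,0]},{"claw":1,"travel":[0.7,0,-0.35],"dr":[0,0,0]},{"claw":1,"travel":[1.2,0,-0.6],"dr":[0,0,0]},{"claw":1,"travel":[1.2,0,-1],"dr":[0,0,0]},{"claw":1,"travel":[1.2,0,-1],"dr":[0,0,0]},{"claw":1,"travel":[1.2,0,-1],"dr":[0,0,0]}]'
python3 - <<'E'
from h import *
cap("t15");s=cv2.imread("pics/t15.png")[125:325,140:300];a=cv2.resize(s,(480,600),interpolation=cv2.INTER_CUBIC)
b=cv2.resize(env.read_camera("scene")[120:320,300:407],(320,600),interpolation=cv2.INTER_CUBIC)
cv2.imwrite("pics/c8.png",np.hstack([a,b]))
f=env.read_camera("top");g=cv2.imread("pics/top0.png")
for n,(x0,x1,y0,y1) in dict(timer=(312,360,272,320),vial=(312,335,242,264),beaker=(368,404,242,276)).items():
    print(n,cv2.phaseCorrelate(*[cv2.cvtColor(q[y0:y1,x0:x1],cv2.COLOR_BGR2GRAY).astype(float) for q in(g,f)]))
E
```

```text
t: 29.15
position: [0.4681, 0.1657, 0.0428]
ee_rot: [-0.068, 0.972, 0.014, 0.226]
wrist_force: [0.4, -0.6, 0.4]
gripper_width: -0.004
amber [ 191  178   56   52 1877] cap [197 187  23  22 264] [208.6 197.1] bay [ 66.7  -0.4 226. ]
timer ((0.007392518417816518, 0.03098713290119548), 0.9636679769582758)
vial ((-0.08749339110735121, -0.07088660376281197), 1.0063742301088818)
beaker ((0.020647186883866908, 0.052673733143741686), 0.983961370764806)
```

View pics/c8.png

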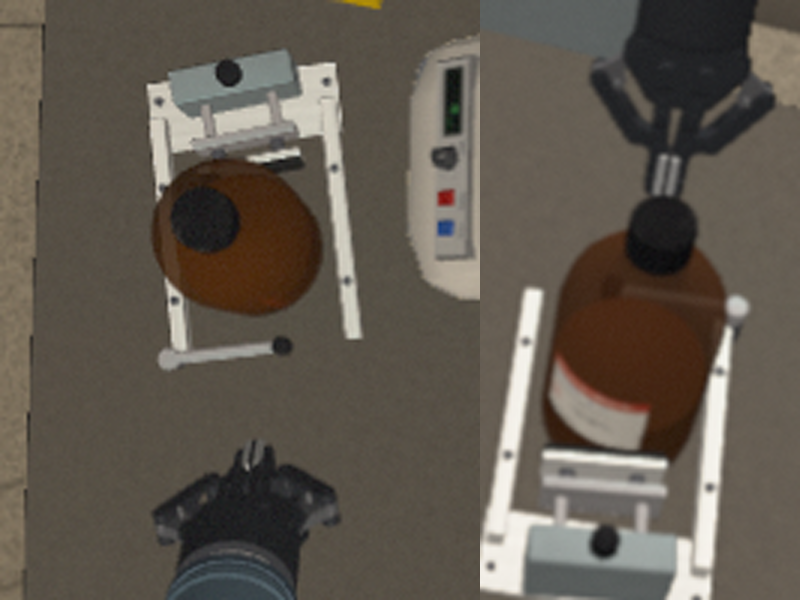

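```bash
python3 - <<'E'
from h import *
gate((168,358),(283,346));print(env.sense()["t"]);env.sign_off()
E
```

```text
gate 0.010501364249258361 [ -0.9 -85.7   6. ]
29.3
the job is handed in; nothing more can be done
```

The bottle is parked against the pad with the gate shut behind it. I handed the job in at t = 29.3 s; no verdict was reported.

**Bottle:** I pushed it low down with tilted fingers: two short oblique pushes, because the arm could not reach straight behind it at first, then a straight push between the rails. When the pad was pressed, the wrist force was about 12 N. Some 3.5 to 6 N of that was probably sliding friction, leaving an estimated 6 N, or about 3 mm, on the pad.

**Gate:** I let go of the bottle, swung the bar shut with closed fingers and backed the arm away.

**Last checks:**
- **Bottle position:** it stands upright 67 mm in from the mouth and 0.4 mm off the centre line. Its cap did not move apart from measurement scatter (under 1 mm) after I let go.
- **Gate angle:** the camera gives about 0.01 rad.
- **Bystanders:** the timer, the beaker and the vial have shifted by less than 0.1 pixel in the top view.
- **Robot:** it is clear of everything.

**Not measured:**
- **Pad force after release:** the bottle's cap moved back about 2 mm when I let go, so I expect roughly 2 to 3 N still on the pad (1 N is needed). The pictures show bottle and pad touching, but I could not measure this force.
- **Which object is the beaker:** I took the small glass ring beside the wooden one as the beaker and did not confirm it, but the arm went nowhere near it.

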